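# Pull the spent dust filter and cover the extractor

## Task

The dust extractor's filter is spent: turn it anticlockwise (seen from above) by its bar grip until its lugs come free at the two notches of the collar, lift it out, and stand it upright on its foot in the aluminium tray. Then take the round wooden cover off the sculptor's turntable, which spins freely, and lay it flat over the extractor's open port so that the hole and both notches are fully covered. Leave the clay figure standing on the turntable and leave the other tools, can and bottle where they are.

Things in the scene. Friction and masses are not known exactly. Their poses are not given: they have to be found in the camera images.
- extractor: Grey sheet-metal dust extractor, 200 x 200 mm, 104 mm high, fixed to the table. Origin: centre of its underside; z up. On top a raised dark square collar, 136 x 136 mm, its flat top 104 mm above the table, with a round hole (76 mm) in the middle and two notches (24 mm wide, out to 54 mm from the hole's centre) at its +x and -x sides.
- port (a point): Centre of the collar's hole, at the height of the collar's top face; axes as the extractor's (the notches lie along x).
- filter: Spent filter, 107 mm high, 300 g: pleated paper cylinder (70 mm diameter, 60 mm high), above it a round white flange (92 mm diameter, 7 mm thick) and an upright bar grip 70 mm long (along x), 18 mm wide, 40 mm high. Origin: centre of its foot, z up. It starts in the port, flange on the collar, foot 44 mm above the table, bar 0.75 to 1.2 rad clockwise of the notches, lugs caught under the collar.
- filter_lugs (a point): On the filter's axis at the height of its two lugs, 45 mm above the foot. Lugs point along +x and -x, in line with the bar: 14 mm wide, 8 mm thick, out to 49 mm from the axis. They pass the notches within 0.07 rad of the notch line; turned anticlockwise they meet a stop 0.07 rad past it. Half a turn makes no difference. The filter must rise 65 mm to clear the collar.
- filter_grip (a point): Grip point on the filter's bar: on its axis, 92 mm above the foot, 15 mm below the bar's top, 25 mm above the flange. Axes as the filter's (x along the bar).
- turntable: Steel sculptor's turntable, fixed foot; its round top (220 mm diameter, top face 70 mm above the table) spins freely about the vertical axis. Origin: centre of the foot's underside, on the axis.
- cover: Round flat plywood cover, 136 mm diameter, 8 mm thick, about 160 g, with a round dark wood knob in the middle of its top: neck 22 mm diameter, above it a head 32 mm diameter from 17 to 45 mm above the cover's underside. Origin: centre of its underside; z up. It starts lying off-centre on the turntable.
- cover_knob (a point): Middle of the cover's knob head, 33 mm above the cover's underside.
- tray: Square aluminium tray, open at the top, 200 x 200 mm, 40 mm high, walls and floor 5 mm thick, fixed. Origin: centre of its underside.
- tray_in (a point): Centre of the tray's inner floor, 5 mm above the table.
- figure: Bystander: small clay figure, 83 mm tall, foot 42 mm diameter, standing on the turntable beside the cover; origin under its foot. Must stay upright on the turntable.
- hammer: Bystander: hammer lying on the table's far side.
- can: Bystander: metal paint can, 100 mm diameter, 120 mm high.
- brush: Bystander: brush lying near the robot, to its left.
- glue: Bystander: white bottle, 60 mm diameter, 160 mm high, standing at the far side.
- clamp: Bystander: steel G-clamp lying near the robot, to its right.
- chisel: Bystander: slim hand tool lying at the far side.
Mind the look-alikes: they are no part of the job. What is shaped like the filter but red is not meant.

How it is judged (in metres and radians):
On the way, in this order (a step that is already met when the one before it is completed fails the run):
1. the filter, still down in the port, is turned so that its lugs stand at the notches (angle between the x axis of filter and the x axis of extractor, either way round below 0.15 rad and z of filter in the frame of extractor below 0.055 m and horizontal distance between filter and port below 0.01 m).
2. the filter is lifted out of the port (z of filter in the frame of port above 0.002 m).
At the end, for the whole second after the job is handed in: The filter stands upright (within 0.1 rad) on the tray's floor inside its walls; the cover lies flat (within 0.05 rad) on the collar, knob up, its centre within 12 mm of the hole's centre so that the hole and notches are covered; the figure still stands on the turntable; all at rest (angle between filter's own z axis and vertical below 0.1 rad and z of filter in the frame of tray_in below 0.006 m and x of filter in the frame of tray_in between -0.06 and 0.06 m and y of filter in the frame of tray_in between -0.06 and 0.06 m and linear speed of each of filter, cover below 0.02 m/s and horizontal distance between cover and port below 0.012 m and angle between cover's own z axis and vertical below 0.05 rad and z of cover in the frame of port between -0.004 and 0.004 m and angle between figure's own z axis and vertical below 0.15 rad and horizontal distance between figure and turntable below 0.11 m and height (world z) of figure above 0.06 m); the robot touches nothing.
It fails at once if the clay figure is knocked over or off the turntable (angle between figure's own z axis and vertical above 0.5 rad or height (world z) of figure below 0.05 m).
It fails at once if another tool, the can or the bottle is moved by more than 40 mm or knocked over (distance of any of hammer, can, brush, glue, clamp, chisel from where it was at the start of the episode above 0.04 m or angle between any of can, glue's own z axis and vertical above 0.4 rad).
It also fails if it takes over 61 s, if anything falls off the work surface, if the arm or the gripper's body presses on something with over 40 N, if the wrist force passes 120 N, or if a joint passes its speed limit or range.

## Robot

A 6-joint arm with a two-finger parallel gripper is mounted at the origin on the work surface. World frame = base frame: x ahead of the robot, y to its left, z up, the work surface at z = 0. Lengths are in m, angles in degrees, forces in N, time in s.
With the tool pointing down it reaches from about 0.325 to 0.85 m from the base axis. Payload 15.5 kg.
Tool frame: the origin (TCP) lies at the very end of the fingers, on their centre line; the grasp point (between the pads) lies arm.grip_depth behind it (arm.grip_depth is the distance from the TCP to the grasp point, in m); z points along the fingers, y is the direction in which the jaws open and shut (so a half turn about z gives the same grasp; the last joint's range is limited). The gripper opens to 91 mm and grips with 3 to 60 N. Pads are 32 mm wide; open, the fingers measure 118 mm over their backs; the gripper's body (76 mm by 178 mm) begins 60 mm behind the grasp point.
Start: joints at [64.372, 28.281, 77.091, -0, 74.628, -5.472], TCP at [0.215, 0.587, 0.214] pointing down, gripper open.
Joint ranges: [-166.48, 166.48], [-47.26, 123.95], [12.59, 153.08], [-70.14, 250.14], [6.76, 159.57], [-176.63, 176.63]. Speed limits (degrees/s): [108.29, 108.29, 147.25, 172.46, 172.46, 172.46].

## Interface

Orientations are given as a 3x3 rotation matrix whose columns are the frame's x, y, z axes.
In Python, from rig import arm gives the robot as it stands. Calls block until the motion is done:
- arm.move_to(position, orientation): joint-space move of the TCP to a pose.
- arm.move_l(position, orientation=None, feed=0.15): straight line of the TCP; orientation=None keeps the orientation; feed is the mean speed in m/s.
- arm.move_joints(angles): joint-space move.
- arm.grip(opening): finger opening in m; the grip force is fixed at half the most; returns when the fingers have stopped.
- arm.sleep(seconds).
- arm.solve_ik(position, orientation): joint angles nearest the present ones, or None.
- arm.snapshot(name): name is "scene" or "top"; returns the picture (420x560x3 uint8, red, green, blue); there is no depth.
- arm.get_calibration(name): a dict with "intrinsics" (3x3 intrinsics, pixels), "k1" (the pictures are not rectified: a ray, as slopes to the right and down, at radius r is drawn at 1 + k1 r^2 times it, then the intrinsics apply), "cam_to_world" (4x4, takes a point from camera to world coordinates). Camera axes: x right, y down, z forward; pixel columns grow to the right and rows downward; lengths in m; the calibration is good to about 2 mm. A picture is of the moment at which its call begins. get_calibration takes no time and is no camera call.
A pose or a line that the arm cannot do raises arm.Unreachable and nothing moves.
- arm.sign_off(): hands the job in, once; it reports no verdict.
Readings, each from a call of its own:
- arm.current_t(): time.
- arm.current_joint_positions(): joint angles.
- arm.current_dq(): joint speeds.
- arm.current_tau(): joint torques, N m.
- arm.current_ee_pos(): TCP position.
- arm.current_tool_rot(): TCP orientation.
- arm.current_force(): force on the tool from outside, world axes, zero at the start.
- arm.current_torque(): the same for the moment, N m.
- arm.current_width(): finger opening in m.
Only numpy, scipy, OpenCV 4.12 (cv2) and the standard library are available. Lean on these libraries where they do the work, as an engineer would, in place of code of your own. Each camera call takes 0.05 s, during which the arm holds its last target.

## Working session

There is one attempt and no reset: what is moved stays moved. The work goes in short steps, each a Python script; the robot and the scene stay as the last script left them, time stands still between calls to the robot, and variables do not carry over. Pictures are saved under pics/ and viewed, and the job is handed in when it is done.

```bash
mkdir -p pics; ls; python3 - <<'E'
from rig import arm
import cv2
for n in("scene","top"):
    im=arm.snapshot(n); cv2.imwrite(f"pics/{n}0.png",im[:,:,::-1])
    c=arm.get_calibration(n); print(n,c)
print(arm.grip_depth,arm.current_t(),arm.current_tool_rot(),arm.current_width())
E
```

```text
pics
scene {'intrinsics': array([[466.84836943,   0.        , 286.72818613],
       [  0.        , 466.84836943, 217.46306277],
       [  0.        ,   0.        ,   1.        ]]), 'k1': -0.15218406941509086, 'cam_to_world': array([[-0.88548185,  0.27530822, -0.37433578,  1.00453821],
       [ 0.46445582,  0.54906197, -0.69484656,  0.80354698],
       [ 0.01423657, -0.78913645, -0.61405291,  0.87461152],
       [ 0.        ,  0.        ,  0.        ,  1.        ]])}
top {'intrinsics': array([[403.22417132,   0.        , 283.12244221],
       [  0.        , 403.22417132, 204.9010081 ],
       [  0.        ,   0.        ,   1.        ]]), 'k1': -0.07438065816361795, 'cam_to_world': array([[ 0.01331758, -0.97896438,  0.20359615,  0.33704928],
       [-0.99989684, -0.01194263,  0.00798049, -0.07746555],
       [-0.00538115, -0.20368142, -0.97902243,  1.18575129],
       [ 0.        ,  0.        ,  0.        ,  1.        ]])}
0.0188 0.1 [[-9.38759279e-01  3.44573342e-01 -4.78351525e-04]
 [ 3.44573655e-01  9.38758783e-01 -9.71134346e-04]
 [ 1.14429689e-04 -1.07648871e-03 -9.99999414e-01]] 0.09146487480181291
```

View pics/scene0.png

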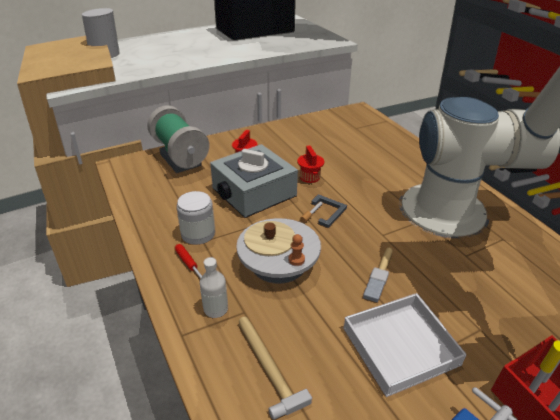

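View pics/top0.png

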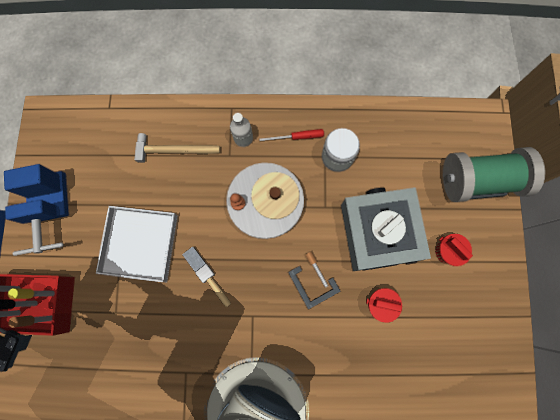

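The scene view shows the extractor at about (253,178) with the white filter, the turntable at (278,248) and the tray at (403,342). In the top view the extractor is at (386,229), the filter at (389,227), the cover at (276,195) with its knob at about (276,193), the figure at (237,202) and the tray at (138,243). The red look-alikes are at (455,250) and (385,304).

```bash
cat > h.py <<'E'
import numpy as np, cv2
from rig import arm
def ray(n,uv):
    c=arm.get_calibration(n);K=c["intrinsics"];k=c["k1"];M=np.array(c["cam_to_world"])
    d=np.array([(uv[0]-K[0,2])/K[0,0],(uv[1]-K[1,2])/K[1,1]]);rd=np.hypot(*d);r=rd
    for _ in range(30): r=rd/(1+k*r*r)
    d=d*(r/rd if rd>0 else 1)
    v=M[:3,:3]@np.array([d[0],d[1],1]);return M[:3,3],v/np.linalg.norm(v)
def onz(n,uv,z):
    o,v=ray(n,uv);return o+v*(z-o[2])/v[2]
def tri(a,b):
    """a: scene px, b: top px"""
    A=np.zeros((3,3));B=np.zeros(3)
    R=[ray("scene",a),ray("top",b)]
    for o,v in R:
        P=np.eye(3)-np.outer(v,v);A+=P;B+=P@o
    p=np.linalg.solve(A,B);return p,[np.linalg.norm(np.cross(p-o,v)) for o,v in R]
def proj(n,p):
    c=arm.get_calibration(n);K=c["intrinsics"];k=c["k1"];M=np.linalg.inv(np.array(c["cam_to_world"]))
    q=M[:3,:3]@np.asarray(p)+M[:3,3];d=q[:2]/q[2];d=d*(1+k*(d@d));return np.array([K[0,0]*d[0]+K[0,2],K[1,1]*d[1]+K[1,2]])
E
python3 - <<'E'
import cv2
t=cv2.imread("pics/top0.png");s=cv2.imread("pics/scene0.png")
def c(im,x,y,w,h,k): return cv2.resize(im[y:y+h,x:x+w],None,fx=k,fy=k,interpolation=cv2.INTER_CUBIC)
cv2.imwrite("pics/t_ext.png",c(t,336,180,100,100,6))
cv2.imwrite("pics/t_tt.png",c(t,220,155,95,90,6))
cv2.imwrite("pics/s_ext.png",c(s,205,140,100,75,7))
cv2.imwrite("pics/s_tt.png",c(s,230,215,100,75,7))
E
```

```text
(no output)
```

View pics/t_ext.png

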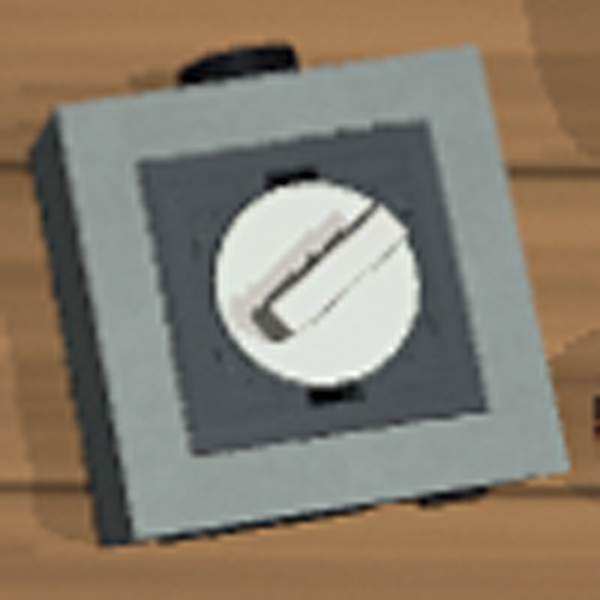

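View pics/s_ext.png

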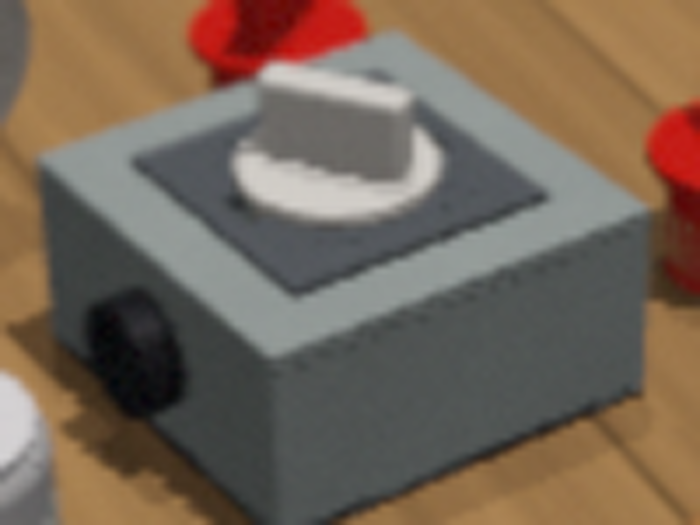

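View pics/t_tt.png

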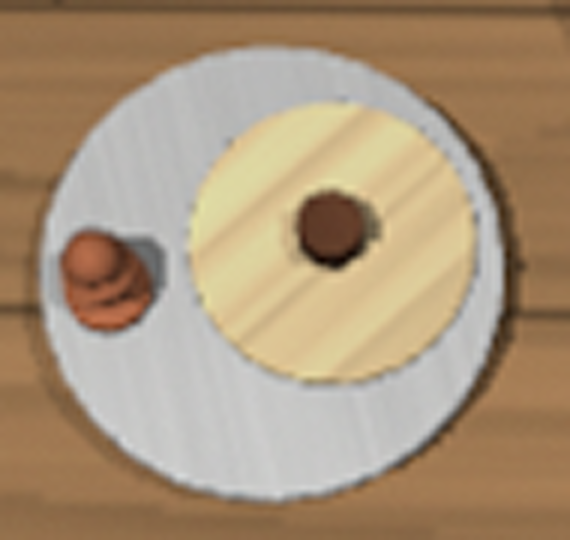

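View pics/s_tt.png

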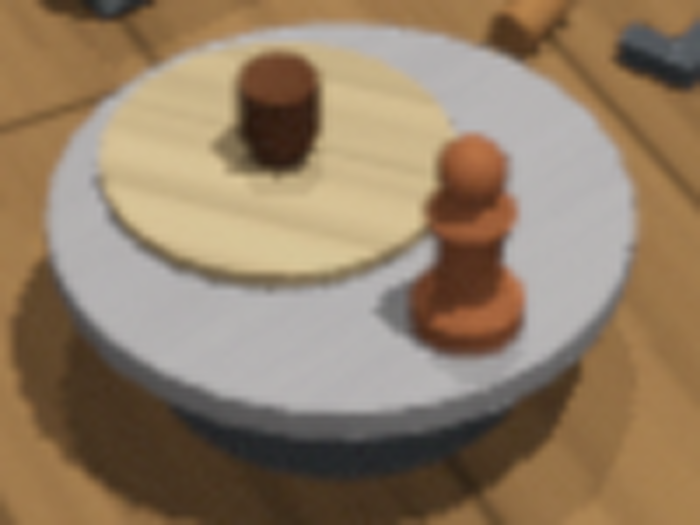

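```bash
cat > m.py <<'E'
from h import *
t=cv2.imread("pics/top0.png");s=cv2.imread("pics/scene0.png")
def P(x0,y0,k,X,Y): return (x0+(X+.5)/k-.5,y0+(Y+.5)/k-.5)
T=lambda X,Y:P(336,180,6,X,Y); S=lambda X,Y:P(205,140,7,X,Y)
print("collar corners by hand")
# world order: near-left(-x,+y)...; top: TL(139,160) TR(430,120) BR(490,410) BL(194,455)
tc=[(139,160),(430,120),(490,410),(194,455)]
# scene: TL=(+x,+y)->front-bottom (296,297); TR=(+x,-y)->left (132,160); BL=(-x,+y)->right(548,197)
sc={0:(296,297),1:(132,160),3:(548,197)}
for i,p in sc.items():
    print(i,*tri(S(*p),T(*tc[i])))
C=[onz("top",T(*p),.104)[:2] for p in tc]
print(np.round(C,4),"mean",np.mean(C,0))
e=[np.linalg.norm(C[i]-C[(i+1)%4]) for i in range(4)];print("sides",e)
print("ang",np.degrees([np.arctan2(*(C[0]-C[3])[::-1]),np.arctan2(*(C[1]-C[2])[::-1]),np.arctan2(*(C[0]-C[1])[::-1])-np.pi/2,np.arctan2(*(C[3]-C[2])[::-1])-np.pi/2]))
n1,n2=[onz("top",T(*p),.104)[:2] for p in((292,174),(334,397))];print("notch ang",np.degrees(np.arctan2(*(n1-n2)[::-1])),(n1+n2)/2,np.linalg.norm(n1-n2))
# dark collar mask -> minAreaRect check
print("bar top: scene L end, R end; top")
# bar ends top-face centres. scene left end (264,67) right (411,105); top: upper right (393,221), lower-left (281,322)
for a,b in(((264,67),(393,220)),((411,105),(281,322))): print(*tri(S(*a),T(*b)))
b1,b2=[onz("top",T(*p),.151)[:2] for p in((393,220),(281,322))];print("bar",np.degrees(np.arctan2(*(b1-b2)[::-1])),(b1+b2)/2,np.linalg.norm(b1-b2))
# flange
hsv=cv2.cvtColor(t,cv2.COLOR_BGR2HSV)
def blob(im,lo,hi,x0,y0,x1,y1):
    h=cv2.cvtColor(im,cv2.COLOR_BGR2HSV);m=cv2.inRange(h,lo,hi);z=np.zeros_like(m);z[y0:y1,x0:x1]=m[y0:y1,x0:x1]
    cs=cv2.findContours(z,cv2.RETR_EXTERNAL,cv2.CHAIN_APPROX_NONE)[0];return max(cs,key=cv2.contourArea)
c=cv2.convexHull(blob(t,(0,0,200),(179,40,255),360,200,420,255));el=cv2.fitEllipse(c);print("flange",el,onz("top",el[0],.111))
c=cv2.convexHull(blob(t,(15,60,120),(35,255,255),245,165,305,222));el=cv2.fitEllipse(c);print("cover top",el,onz("top",el[0],.078))
cc=onz("top",el[0],.078)
c=blob(s,(15,60,120),(35,255,255),240,218,298,260);el2=cv2.fitEllipse(cv2.convexHull(c));print("cover scene",el2,tri(el2[0],el[0]))
# knob top: dark brown
TT=lambda X,Y:P(220,155,6,X,Y);SS=lambda X,Y:P(230,215,7,X,Y)
kn=TT(332,228);ks=SS(278,79);print("knob top",tri(ks,kn),onz("top",kn,.115))
print("knob base scene",tri(SS(279,160),proj("top",list(cc[:2])+[.078])))
fg=TT(108,305);print("figure foot",onz("top",fg,.075),"head",tri(SS(473,162),TT(93,258)))
tt=TT(273,273);print("turntable",onz("top",tt,.07))
E
python3 m.py
python3 - <<'E'
import cv2
t=cv2.imread("pics/top0.png");s=cv2.imread("pics/scene0.png")
cv2.imwrite("pics/t_tray.png",cv2.resize(t[195:295,90:190],None,fx=6,fy=6,interpolation=2))
cv2.imwrite("pics/s_tray.png",cv2.resize(s[290:395,335:475],None,fx=5,fy=5,interpolation=2))
E
```

```text
collar corners by hand
0 [ 0.56064714 -0.27609256  0.10280674] [np.float64(0.00041581377962803147), np.float64(0.0004158137796278371)]
1 [ 0.58162263 -0.41182279  0.10302738] [np.float64(0.00023311488113902872), np.float64(0.00023311488113908623)]
3 [ 0.42715767 -0.29820817  0.10328179] [np.float64(0.0006673470369590857), np.float64(0.0006673470369590393)]
[[ 0.5608 -0.2761]
 [ 0.5812 -0.4114]
 [ 0.4478 -0.4324]
 [ 0.4265 -0.2977]] mean [ 0.50407416 -0.35439   ]
sides [np.float64(0.13680848704449994), np.float64(0.1350491486075076), np.float64(0.13639212990354058), np.float64(0.13593574262965227)]
ang [9.12524487 8.95088641 8.59154419 8.96262674]
notch ang 8.569417700818597 [ 0.50407813 -0.35396934] 0.10314220565173034
bar top: scene L end, R end; top
[ 0.526755   -0.37865222  0.15354727] [np.float64(0.0018157383670314156), np.float64(0.0018157383670314186)]
[ 0.480597   -0.32791257  0.14909404] [np.float64(2.4416611323559474e-05), np.float64(2.4416611323630767e-05)]
bar -48.297356569654475 [ 0.50298114 -0.35287817] 0.06814934930867239
flange ((388.4569091796875, 226.76446533203125),
[... 303 characters left out ...]
(39.1700439453125, 58.13250732421875), 108.38367462158203) (array([ 0.60041426, -0.04882174,  0.08254781]), [np.float64(0.007163147576638058), np.float64(0.007163147576638068)])
knob top (array([ 0.59575865, -0.04665166,  0.11240088]), [np.float64(0.0015608254407311886), np.float64(0.0015608254407314635)]) [ 0.593796   -0.04587692  0.115     ]
knob base scene (array([ 0.59695952, -0.0452935 ,  0.07464928]), [np.float64(0.0010245562988303455), np.float64(0.0010245562988303145)])
figure foot [0.56499071 0.05986217 0.075     ] head (array([0.57271936, 0.05844294, 0.14332215]), [np.float64(0.0007173633051249807), np.float64(0.0007173633051249574)])
turntable [ 0.58240278 -0.01705485  0.07      ]
```

View pics/t_tray.png

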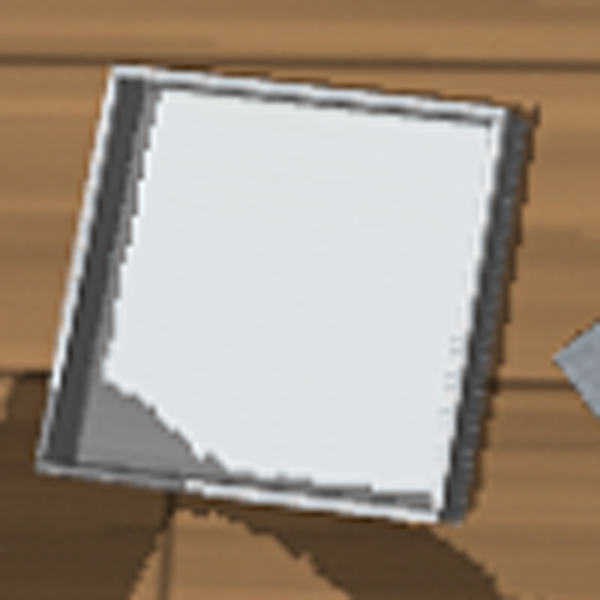

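View pics/s_tray.png

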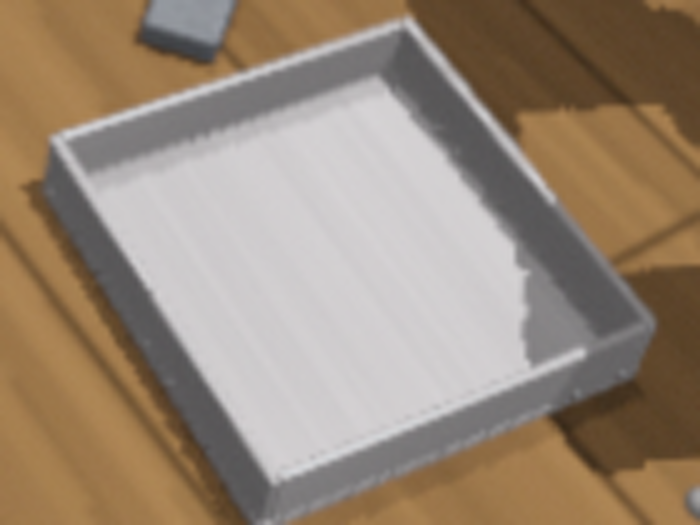

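The tray rim corners in the top crop are at (113,68), (508,108), (442,522) and (40,468). The scene crop shows the same rim. The collar corners triangulate to z ≈ 0.103, the bar top to about 0.151 and the knob top to about 0.112, all agreeing with the text. Next I'll plan the IK.

```bash
cat >> h.py <<'E'
def R(a):
    a=np.radians(a);y=np.array([np.cos(a),np.sin(a),0]);z=np.array([0,0,-1.]);return np.column_stack([np.cross(y,z),y,z])
def st(tag=""):
    print(tag,"t%.1f"%arm.current_t(),np.round(arm.current_ee_pos(),4),"q",np.round(arm.current_joint_positions(),1),"F",np.round(arm.current_force(),1),"M",np.round(arm.current_torque(),2),"w %.4f"%arm.current_width())
E
python3 - <<'E'
from h import *
def P(x0,y0,k,X,Y): return (x0+(X+.5)/k-.5,y0+(Y+.5)/k-.5)
tc=[(113,68),(508,108),(442,522),(40,468)];sc=[(272,483),(55,140),(408,20),(652,325)]
q=[]
for a,b in zip(sc,tc):
    p,r=tri(P(335,290,5,*a),P(90,195,6,*b));print(np.round(p,4),np.round(r[0],4));q.append(onz("top",P(90,195,6,*b),.04))
print("tray",np.mean(q,0),[np.linalg.norm(q[i]-q[i-1]) for i in range(4)])
for nm,p in(("port",(.504,-.354)),("knob",(.595,-.0455)),("tray",tuple(np.mean(q,0)[:2]))):
  for a in range(-180,180,30):
    s=arm.solve_ik([p[0],p[1],.2],R(a)); s2=arm.solve_ik([p[0],p[1],.1],R(a)); print(nm,a,None if s is None else np.round(s,0),None if s2 is None else np.round(s2[5]))
st()
E
```

```text
[0.5673 0.4474 0.0379] 0.0012
[0.5483 0.2501 0.0369] 0.0012
[0.3502 0.2684 0.0362] 0.0001
[0.3712 0.4656 0.0367] 0.0003
tray [0.45890515 0.35680231 0.04      ] [np.float64(0.19585883668561307), np.float64(0.19948596830791118), np.float64(0.19930527180443294), np.float64(0.1981925622111386)]
port -180 [-41.  28.  79.  -0.  72. 139.] 139.0
port -150 [-41.  28.  79.  -0.  72. 109.] 109.0
port -120 [-41.  28.  79.  -0.  72.  79.] 79.0
port -90 [-41.  28.  79.  -0.  72.  49.] 49.0
port -60 [-41.  28.  79.  -0.  72.  19.] 19.0
port -30 [-41.  28.  79.  -0.  72. -11.] -11.0
port 0 [-41.  28.  79.  -0.  72. -41.] -41.0
port 30 [-41.  28.  79.  -0.  72. -71.] -71.0
port 60 [ -41.   28.   79.   -0.   72. -101.] -101.0
port 90 [ -41.   28.   79.   -0.   72. -131.] -131.0
port 120 [ -41.   28.   79.   -0.   72. -161.] -161.0
port 150 [-41.  28.  79.  -0.  72. 169.] 169.0
knob -180 [-10.  27.  82.  -0.  71. 170.] 170.0
knob -150 [-10.  27.  82.  -0.  71. 140.] 140.0
knob -120 [-10.  27.  82.  -0.  71. 110.] 110.0
knob -90 [-10.  27.  82.  -0.  71.  80.] 80.0
knob -60 [-10.  27.  82.  -0.  71.  50
[... 283 characters left out ...]
 -130.] -130.0
knob 150 [ -10.   27.   82.   -0.   71. -160.] -160.0
tray -180 [  32.   26.   84.   -0.   70. -148.] -148.0
tray -150 None None
tray -120 [ 32.  26.  84.  -0.  70. 152.] 152.0
tray -90 [ 32.  26.  84.  -0.  70. 122.] 122.0
tray -60 [32. 26. 84. -0. 70. 92.] 92.0
tray -30 [32. 26. 84. -0. 70. 62.] 62.0
tray 0 [32. 26. 84. -0. 70. 32.] 32.0
tray 30 [32. 26. 84. -0. 70.  2.] 2.0
tray 60 [ 32.  26.  84.  -0.  70. -28.] -28.0
tray 90 [ 32.  26.  84.  -0.  70. -58.] -58.0
tray 120 [ 32.  26.  84.  -0.  70. -88.] -88.0
tray 150 [  32.   26.   84.   -0.   70. -118.] -118.0
 t0.1 [0.2152 0.5864 0.2134] q [64.4 28.3 77.1  0.  74.6 -5.5] F [ 0.6  0.4 -0.2] M [ 0.   -0.01 -0.  ] w 0.0915
```

```bash
python3 - <<'E'
from h import *
a=-138.3;p=[.504,-.354]
arm.move_to(p+[.20],R(a)); st("above")
arm.move_l(p+[.1165],R(a),feed=.12); st("down")
arm.grip(.005); st("grip")
cv2.imwrite("pics/top1.png",arm.snapshot("top")[:,:,::-1])
cv2.imwrite("pics/scene1.png",arm.snapshot("scene")[:,:,::-1])
E
```

```text
above t3.5 [ 0.5044 -0.3534  0.2   ] q [-40.6  28.3  79.5   0.   72.3  97.7] F [0.3 0.1 0.1] M [-0.01  0.17  0.02] w 0.0912
down t4.4 [ 0.5044 -0.3543  0.1171] q [-40.6  33.5  84.5   0.   61.9  97.7] F [-0.2 -0.2 -0.5] M [ 0.    0.14 -0.  ] w 0.0913
grip t5.5 [ 0.504  -0.354   0.1165] q [-40.6  33.5  84.6   0.   61.9  97.7] F [ 0.1 -0.4 -0.5] M [0.03 0.09 0.04] w 0.0179
```

```bash
python3 - <<'E'
from h import *
a=-138.3;p=[.504,-.354,.1165]
for d in (20,40,52,57.2,59.5,61.5):
    arm.move_to(p,R(a+d)); st(str(d))
    if abs(arm.current_torque()[2])>2: print("stop");break
cv2.imwrite("pics/scene2.png",arm.snapshot("scene")[:,:,::-1])
cv2.imwrite("pics/top2.png",arm.snapshot("top")[:,:,::-1])
E
```

```text
20 t6.0 [ 0.504  -0.354   0.1165] q [-40.6  33.5  84.6  -0.   61.9  77.9] F [ 0.1  0.4 -0.4] M [0.   0.09 0.03] w 0.0179
40 t6.5 [ 0.504  -0.354   0.1165] q [-40.6  33.5  84.6  -0.   61.9  58. ] F [ 0.6 -0.4 -0.4] M [-0.05  0.09  0.08] w 0.0179
52 t6.8 [ 0.504  -0.354   0.1165] q [-40.6  33.5  84.6  -0.   61.9  46.1] F [-0.1  0.2 -0.8] M [-0.01  0.11  0.07] w 0.0178
57.2 t7.0 [ 0.504  -0.354   0.1165] q [-40.6  33.5  84.6  -0.   61.9  40.8] F [-0.5  0.5 -0.4] M [-0.08  0.09  0.07] w 0.0178
59.5 t7.3 [ 0.504  -0.354   0.1165] q [-40.6  33.5  84.6  -0.   61.9  38.4] F [-0.4  1.1 -0.3] M [-0.06  0.05  0.08] w 0.0175
61.5 t7.5 [ 0.504  -0.354   0.1165] q [-40.6  33.5  84.6  -0.   61.9  36.3] F [ 0.5 -0.5 -0.3] M [-0.09  0.08  0.06] w 0.0184
```

```bash
python3 - <<'E'
from h import *
a=-138.3+57.4;p=[.504,-.354]
arm.move_to(p+[.1165],R(a)); st()
ok=True
for z in (.1215,.1285,.14):
    arm.move_l(p+[z],R(a),feed=.04); st(str(z))
    if abs(arm.current_force()[2])>12: ok=False;print("caught");break
cv2.imwrite("pics/scene3.png",arm.snapshot("scene")[:,:,::-1])
cv2.imwrite("pics/top3.png",arm.snapshot("top")[:,:,::-1])
E
python3 - <<'E'
import cv2,numpy as np
s=cv2.imread("pics/scene3.png");t=cv2.imread("pics/top3.png")
cv2.imwrite("pics/c3.png",np.hstack([cv2.resize(s[110:220,195:305],(400,400)),cv2.resize(t[170:280,330:440],(400,400))]))
E
```

```text
t7.9 [ 0.504  -0.354   0.1165] q [-40.6  33.5  84.6  -0.   61.9  40.2] F [ 0.2 -0.1 -0.5] M [-0.05  0.07 -0.07] w 0.0181
0.1215 t8.2 [ 0.504  -0.3541  0.1217] q [-40.6  33.1  84.3  -0.   62.5  40.2] F [ 0.1  0.3 -3.5] M [0.02 0.21 0.05] w 0.0180
0.1285 t8.5 [ 0.5042 -0.3542  0.1288] q [-40.6  32.7  83.9  -0.   63.4  40.3] F [ 0.8  0.6 -4.4] M [-0.03  0.14 -0.01] w 0.0177
0.14 t8.9 [ 0.5041 -0.3541  0.1403] q [-40.6  31.9  83.3  -0.   64.8  40.3] F [-0.1 -0.2 -3.7] M [-0.05  0.14 -0.01] w 0.0182
```

View pics/c3.png

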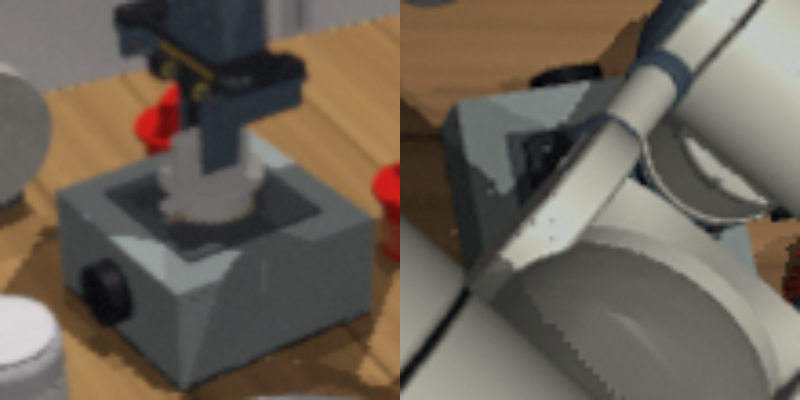

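The picture shows the filter flange well above the collar, at about (215,190) in the left half, and the force is about 3.5 N, so the lugs are free. I'll carry it to the tray.

```bash
python3 - <<'E'
from h import *
a=-138.3+57.4;p=[.504,-.354]
arm.move_l(p+[.275],R(a),feed=.15); st("up")
q=[.459,.357];b=-8
arm.move_to(q+[.275],R(b)); st("over tray")
arm.move_l(q+[.095],R(b),feed=.15); st("low")
for z in (.086,.082,.080,.0785,.077,.0755):
    arm.move_l(q+[z],R(b),feed=.04); f=arm.current_force()[2]; print(z,f)
    if f>0: break
st("touch")
arm.grip(.06); st("open")
arm.move_l(q+[.20],R(b),feed=.15); st()
for n in("scene","top"): cv2.imwrite(f"pics/{n}4.png",arm.snapshot(n)[:,:,::-1])
E
```

```text
up t10.1 [ 0.5036 -0.3537  0.274 ] q [-40.6  24.7  73.6  -0.   81.8  40.3] F [-0.3  0.4 -4.5] M [-0.01  0.18  0.03] w 0.0180
over tray t12.6 [0.4595 0.3564 0.275 ] q [31.9 21.7 78.4 -0.  79.9 40. ] F [ 0.1 -0.6 -3.8] M [-0.13  0.08  0.02] w 0.0179
low t14.0 [0.4594 0.3573 0.0958] q [32.  32.7 90.7  0.  56.5 40. ] F [-0.3  0.5 -3.6] M [-0.11  0.05 -0.01] w 0.0179
0.086 -2.92257848996932
0.082 -4.01645976650182
0.08 -3.4341006852767313
0.0785 -3.95136047282005
0.077 5.513840118154099
touch t15.3 [0.4592 0.3571 0.0774] q [32.  34.2 91.6 -0.  54.2 40. ] F [-1.1 -0.7  5.5] M [-0.23  0.36 -0.  ] w 0.0178
open t16.1 [0.459 0.357 0.077] q [32.  34.2 91.6  0.  54.2 40. ] F [ 0.   0.3 -0.8] M [-0.07  0.06  0.01] w 0.0599
 t17.1 [0.4586 0.3567 0.1992] q [32.  25.6 84.5 -0.  70.  40. ] F [-0.1  0.3  0.1] M [-0.06  0.04  0.03] w 0.0599
```

View pics/scene4.png

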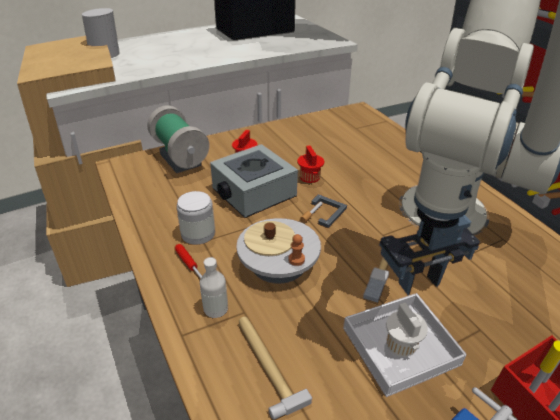

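View pics/top4.png

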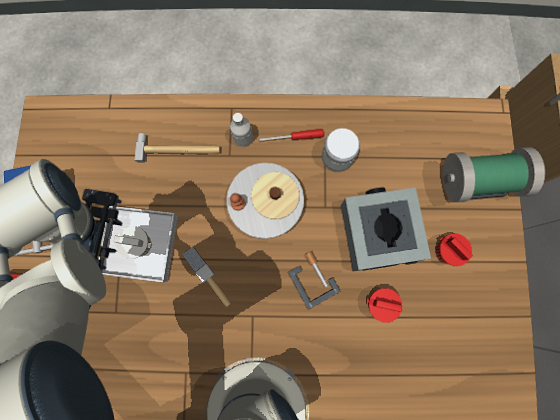

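The filter stands upright in the tray, at (403,332) in the scene view. The port is open with its notches visible at (388,228) in the top view, and the figure and cover haven't moved. Next I'll refine the hole centre and grasp the knob.

```bash
python3 - <<'E'
from h import *
t=cv2.imread("pics/top4.png");s=cv2.imread("pics/scene4.png")
g=cv2.cvtColor(t,cv2.COLOR_BGR2GRAY)
m=np.zeros_like(g);m[200:256,362:416]=(g[200:256,362:416]<45)*255
c=max(cv2.findContours(m,0,1)[0],key=cv2.contourArea);M=cv2.minAreaRect(c);print("hole",M,cv2.contourArea(c));print(onz("top",M[0],.104))
cv2.imwrite("pics/hole.png",cv2.resize(np.hstack([t[195:260,355:420],cv2.cvtColor(m,8)[195:260,355:420]]),None,fx=6,fy=6,interpolation=2))
k=[.595,-.0455];b=13
arm.move_to(k+[.21],R(b)); st("over")
arm.move_l(k+[.0845],R(b),feed=.12); st("down")
arm.grip(.02); st("grip")
arm.move_l(k+[.10],R(b),feed=.06); st("lift")
cv2.imwrite("pics/scene5.png",arm.snapshot("scene")[:,:,::-1])
E
```

```text
hole ((387.50006103515625, 227.5000457763672), (35.35533905029297, 26.870054244995117), 45.0) 648.0
[ 0.50271375 -0.35326974  0.104     ]
over t18.8 [ 0.595  -0.0446  0.2099] q [-10.   26.2  81.5   0.   72.3 -23.1] F [0.3 0.7 1.3] M [-0.02  0.08 -0.02] w 0.0603
down t20.0 [ 0.5955 -0.0455  0.0852] q [-10.1  34.5  89.   -0.   56.4 -23.1] F [-0.4 -0.5  0.2] M [-0.02  0.02 -0.03] w 0.0599
grip t20.5 [ 0.5953 -0.0455  0.0847] q [-10.1  34.6  89.    0.   56.4 -23.1] F [0.7 0.8 3.9] M [-0.04 -0.12 -0.03] w 0.0316
lift t20.9 [ 0.5952 -0.0455  0.1004] q [-10.1  33.4  88.3  -0.   58.3 -23.1] F [ 0.  -0.3 -1.6] M [-0.03 -0.   -0.01] w 0.0315
```

View pics/hole.png

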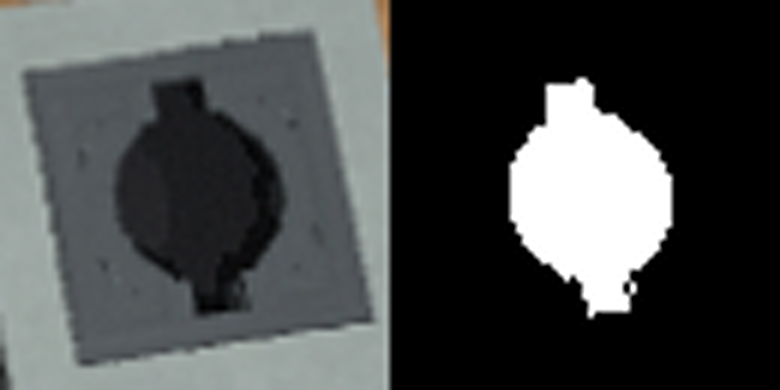

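View pics/scene5.png

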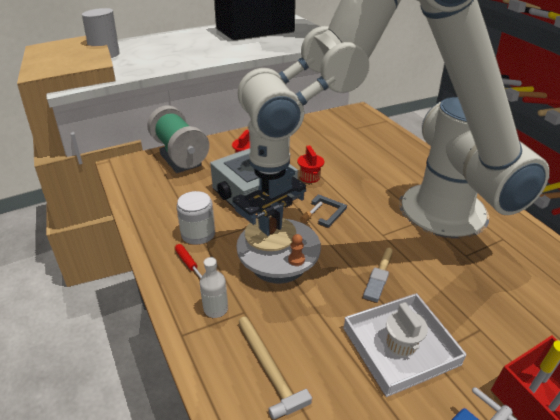

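The cover hangs from the gripper above the turntable, at about (270,235), and the figure is still standing at (297,248). I'll move the cover to the port.

```bash
python3 - <<'E'
from h import *
k=[.595,-.0455];b=13
arm.move_l(k+[.24],R(b),feed=.15); st("up")
q=[.504,-.354];b=-18
arm.move_to(q+[.24],R(b)); st("over")
arm.move_l(q+[.135],R(b),feed=.12); st("low")
for z in (.124,.1215,.120,.119,.118,.117,.116):
    arm.move_l(q+[z],R(b),feed=.04); f=arm.current_force()[2]; print(z,f)
    if f>1.5: break
st("touch")
arm.grip(.05); st("open")
arm.move_l(q+[.21],R(b),feed=.12); st()
arm.move_to([.459,.2,.28],R(0));st()
for n in("scene","top"): cv2.imwrite(f"pics/{n}6.png",arm.snapshot(n)[:,:,::-1])
E
```

```text
up t22.1 [ 0.5945 -0.0454  0.239 ] q [-10.1  24.7  79.3   0.   76.1 -23.1] F [-1.   0.7 -2.1] M [-0.06  0.06  0.  ] w 0.0315
over t23.3 [ 0.5045 -0.3529  0.2399] q [-40.5  26.2  76.4   0.   77.3 -22.6] F [ 0.5  0.7 -1.7] M [-0.09  0.07  0.02] w 0.0317
low t24.3 [ 0.5044 -0.3542  0.1357] q [-40.6  32.2  83.5   0.   64.2 -22.6] F [ 1.5 -0.6 -0.7] M [-0.01  0.06 -0.01] w 0.0313
0.124 -1.2311415363494862
0.1215 -2.582394745500463
0.12 -1.811183352412357
0.119 -2.275133929951939
0.118 9.795173644156261
touch t25.7 [ 0.504  -0.3541  0.1187] q [-40.6  33.3  84.5  -0.   62.1 -22.6] F [-3.3  2.6  9.8] M [ 0.35  0.58 -0.02] w 0.0315
open t26.2 [ 0.504  -0.354   0.1179] q [-40.6  33.4  84.5  -0.   62.1 -22.6] F [-0.1  0.  -0.8] M [-0.11  0.1  -0.07] w 0.0501
 t27.1 [ 0.5037 -0.3537  0.2093] q [-40.6  27.8  78.8  -0.   73.5 -22.6] F [ 0.5  0.7 -0.6] M [-0.12  0.08 -0.01] w 0.0500
 t29.1 [0.4594 0.1994 0.2799] q [16.6 14.5 88.6 -0.  76.9 16.7] F [-0.1 -0.2 -0.4] M [-0.14  0.04 -0.02] w 0.0500
```

View pics/scene6.png

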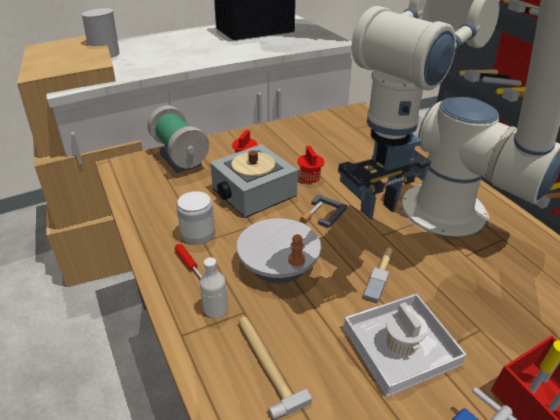

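View pics/top6.png

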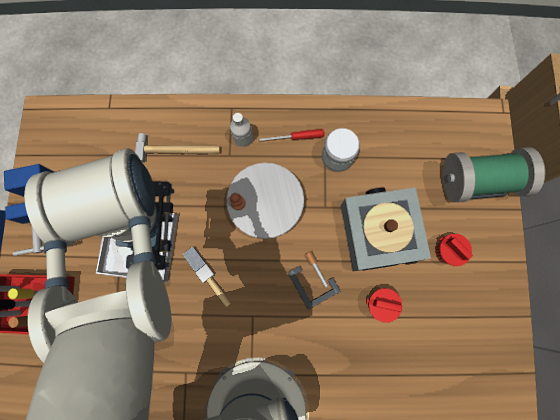

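The scene view shows the cover flat on the collar at (252,164), the figure standing at (297,250) and the filter in the tray at (403,332). I'll measure the cover's centring and the filter's place.

```bash
python3 - <<'E'
from h import *
t=cv2.imread("pics/top6.png");s=cv2.imread("pics/scene6.png")
def el(im,x0,y0,x1,y1,lo=(15,60,110),hi=(35,255,255)):
    m=cv2.inRange(cv2.cvtColor(im,cv2.COLOR_BGR2HSV),lo,hi);z=np.zeros_like(m);z[y0:y1,x0:x1]=m[y0:y1,x0:x1]
    c=max(cv2.findContours(z,0,1)[0],key=cv2.contourArea);return cv2.fitEllipse(cv2.convexHull(c))
a=el(t,355,195,422,260);b=el(s,225,145,282,185)
print(a,b,"top@.112",onz("top",a[0],.112),"scene@.112",onz("scene",b[0],.112),tri(b[0],a[0]))
# filter flange in scene4: compare to tray centre
print("flange pred scene",proj("scene",[.459,.357,.072]),"bar top pred",proj("scene",[.459,.357,.112]))
cv2.imwrite("pics/c6.png",np.hstack([cv2.resize(s[290:390,355:455],(390,400)),cv2.resize(t[180:280,336:436],(400,400))]))
E
```

```text
((388.07379150390625, 227.05349731445312), (48.72300720214844, 50.84825134277344), 131.2509765625) ((252.82730102539062, 163.75222778320312), (23.860132217407227, 43.456485748291016), 88.6264419555664) top@.112 [ 0.50272297 -0.35283795  0.112     ] scene@.112 [ 0.50740063 -0.34903766  0.112     ] (array([ 0.50413268, -0.35442825,  0.10788393]), [np.float64(0.000908572944192683), np.float64(0.0009085729441926506)])
flange pred scene [406.8648312  325.66975953] bar top pred [410.28405842 313.78198648]
```

View pics/c6.png

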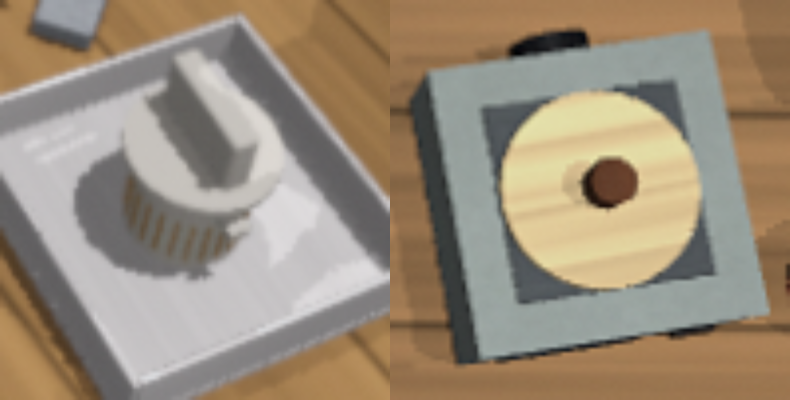

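The filter stands upright near the tray centre. The cover is centred on the collar, within about 2 mm of the measured port, and lies flat. I'll hand it in.

```bash
python3 - <<'E'
from rig import arm
arm.sign_off(); print(arm.current_t())
E
```

```text
the job is handed in; nothing more can be done
the job is handed in; nothing more can be done
```

The job is handed in at about 29 s of the 61 s allowed. `sign_off` reports no verdict, so the result rests on my last checks.

**What I did:** I turned the filter about 57° anticlockwise until its lugs stood at the notches. It lifted out with about 4 N, so nothing caught, and I stood it in the middle of the tray. Then I took the cover off the turntable by its knob and laid it over the port.

**Last checks:**
- **Cover:** the two-view measurement puts its centre at (0.504, -0.354), within about 1 mm of the collar centre measured at the start. In the picture it lies flat with the hole and both notches hidden.
- **Filter:** it stands upright near the tray centre. I judged this by eye only.
- **Figure and bystanders:** the figure still stands on the turntable, and the other tools, can and bottle look unmoved. The hand was clear of everything.

**Disagreements:**
- **Turning stop:** I felt no clear stop when turning about 4° past the notch line, though one was described there. I went back to the measured angle before lifting.
- **Cover centre:** single-view estimates differed by up to 6 mm, because the knob and cover edge bias the outline fit. Even the furthest one was within the 12 mm limit.
- **Hole outline:** its fit was crude, so I used the collar corners for the port centre instead.

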